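# Clamp a gas regulator and hold its bonnet down on the spring for bolting

### The arm

A 6-joint arm with a two-finger parallel gripper is mounted at the origin on a cart in front of the work surface, level with it; the furniture and walls round the work are solid. World frame = base frame: x ahead of the robot, y to its left, z up, the work surface at z = 0. Lengths are in m, angles in rad, forces in N, time in s.
With the tool pointing down it reaches from about 0.3 to 0.85 m from the base axis. Payload 5.4 kg.
Tool frame: the origin (TCP) lies between the finger pads; the fingertips stand 14 mm ahead of it and the grasp point (between the pads) lies 5 mm behind it; z points along the fingers, y is the direction in which the jaws open and shut (so a half turn about z gives the same grasp; the last joint's range is limited). The gripper opens to 85 mm and grips with 20 to 120 N. Pads are 22 mm wide; open, the fingers measure 114 mm over their backs; the gripper's body (76 mm by 85 mm) begins 54 mm behind the grasp point. The pads swing forward as they close: fully open they stand 13 mm farther back than shut.
Start: joints at [0.99, 0.158, 1.597, -0, 1.386, -0.21], TCP at [0.208, 0.536, 0.245] pointing down, gripper open.
Joint ranges: [-2.91, 2.91], [-0.94, 2.29], [0.18, 2.7], [-1.29, 4.43], [0.17, 2.64], [-3, 3]. Speed limits (rad/s): [2.57, 2.57, 3.14, 3.14, 3.14, 3.14].

### API

Orientations are given as [roll, pitch, yaw] about the fixed x, y, z axes, in that order (R = Rz(yaw) Ry(pitch) Rx(roll)).
In Python, from workcell import ctrl, cams, sign_off gives the robot as it stands.
- The arm moves only by the tool arm_command, never from a script. Its argument "steps" is a list of rows, each a list of 3 entries, a list of its own where there are three numbers: the turn, a rotation vector about the tool's x, y, z in rad, then the shift along the tool's x, y, z in cm, then the finger opening in cm, from 0 to 8.54. A call has 1 to 20 rows; each row shifts and turns the commanded pose from where the row before left it, along the tool's axes as they then stand; what a row does not reach is not made up. A row lasts 1/10 s, in which the tool goes at most 50 mm and 8.59 degrees, less where a joint would pass 70% of its speed; a pose out of reach is approached as far as the arm can. A call is refused whole if a number of a shift passes 5 or a number of a turn 0.15, either way. A call with a gripper value outside its range is refused whole. The fingers move at their own pace and stop on an object; "newtons" is the grip in N (left out, the last holds). Time passes only in rows, so rows that do not move let the fingers close. It gives the time, the measured TCP pose, the force and the opening at its end, in the units of the state.
- ctrl.get_state(): the state, without advancing time (a new reading comes with each control period).
- cams.get_image(name): name is "scene" or "top"; returns (picture, depth): 400x640x3 uint8, red, green, blue; 400x640 float32, m along the optical axis (not along the pixel's ray), 0 where there is no reading.
- cams.camera_params(name): a dict with "intrinsics" (3x3 intrinsics, pixels), "camera_from_world" (4x4, takes a point from world to camera coordinates). Camera axes: x right, y up, looking along -z (the intrinsics and any distortion apply to the point x, -y, -z); pixel columns grow to the right and rows downward; lengths in m; the calibration is good to about 2 mm. A picture is of the moment at which its call begins. camera_params takes no time and is no camera call.
- sign_off(): hands the job in, once; it reports no verdict.
The state is a dict: "t": time; "qpos": joint angles; "dq": joint speeds; "joint_torque": joint torques, N m; "tcp_pos": TCP position; "eef_rot": TCP orientation; "wrist_force": force on the tool from outside, world axes, zero at the start; "wrist_torque": the same for the moment, N m; "grip_width": opening from 0.0 (shut) to 1.0 (fully open).
Only numpy, scipy, OpenCV 4.12 (cv2) and the standard library are available. Lean on these libraries where they do the work, as an engineer would, in place of code of your own. Each camera call takes 0.05 s, during which the arm holds its last target. There are 200 camera calls.

### The job

The carrier-gas regulator on the bench is being put back together after service. First turn both wing knobs of the service fixture clockwise to their stops so that the clamp toes hold the foot of the brass regulator body; then set the loose steel bonnet over the spring with both studs through its flange holes, press it straight down on the spring with a steady 13 N (anything from 10 to 16 N will do, never over 22 N), and finish while still holding it like that, so that your colleague can start the two nuts. Leave the wrench, the brass union and the round tin where they lie.

Things in the scene. Friction and masses are not known exactly. Their poses are not given: they have to be found in the camera images.
- fixture: Aluminium service plate fixed to the bench, 124 (x) x 232 (y) x 12 mm high, with steel rails round a nest that holds the regulator body, and a swing clamp near each y end. Origin: centre of its underside, on the bench; z up. The two clamp axes stand at x = 0, y = +84 mm (left) and y = -84 mm (right) in this frame.
- nest (a point): Centre of the nest floor on the plate, 12 mm above the bench: where the origin of the regulator body sits, axes the same as those of the fixture.
- clamp_left (a joint): Turn of the left swing clamp (the one at the fixture's +y end) in rad: 0 is fully open (toe away from the body), 1.3 is the end stop with the toe over the foot of the body. It grows clockwise seen from above. Stiff with friction of about 0.06 N m, it stays where it is left; it starts between 0 and 0.35.
- clamp_right (a joint): The same for the right swing clamp (at the fixture's -y end); it too closes clockwise seen from above, 1.3 at its end stop.
- knob_left (a point): Middle of the left black wing knob, on the clamp axis, 61.5 mm above the bench. The wing is a bar 50 mm long along this point's x axis, 12 mm thick along its y axis (pinch it there) and 22 mm high (50 to 72 mm above the bench). z up. A steel toe below it (24 to 34 mm above the bench, reaching 39 mm from the axis along the point's +x) turns with the knob. The point turns with the knob.
- knob_right (a point): The same point of the right wing knob, same sizes and axes.
- reg_body: Brass regulator body lying loose in the nest: foot 60 (x) x 112 (y) x 10 mm, on it a block 80 (x) x 60 (y) mm whose top face is 44 mm above the underside, with a brass port on each x side. Origin: centre of the foot's underside; z up. Two steel studs stand on the top face along its x axis and the range spring stands between them.
- stud_a (a point): Pointed tip of the stud at x = +29 mm, y = 0 of reg_body, 70 mm above its origin. Stud diameter 6 mm, 26 mm tall.
- stud_b (a point): Tip of the other stud, at x = -29 mm, y = 0, same sizes.
- seat_face (a point): Centre of the top face of the regulator body (44 mm above its origin), where the bonnet flange will be bolted down; axes as those of reg_body.
- spring_top (a point): Centre of the top of the steel spring button (22 mm wide), 107 mm above the origin of reg_body when nothing presses on it. The bonnet's bell goes over it and the bell's ceiling rests on it.
- spring_button (a joint): How far the spring button is pressed down, in m: 0 free, at most 0.016. The spring pushes back with 4 N at 0 and 1.5 N more for every mm (10 N at 4 mm, 13 N at 6 mm, 16 N at 8 mm, 22 N at 12 mm). It carries the weight of the bonnet alone without moving.
- bonnet: Loose steel bonnet, 0.12 to 0.25 kg, upright on its flange on the bench, left or right of the fixture. Origin: centre of the flange's underside; z up. Flange 80 (x) x 44 (y) x 8 mm with 10 mm holes at x = +29 and -29 mm, y = 0. Inside a 28 mm bore, open below, its flat ceiling 49 mm above the underside: on the free spring button the flange underside is 58 mm above the origin of reg_body.
- bell (a point): Middle of the bonnet's round bell, on its axis, 40 mm above the flange's underside; axes as those of the bonnet. The bell is 42 mm wide at the flange (8 mm up) and tapers to 36 mm wide from 20 to 54 mm up (grip it there); above are a nut and an adjusting screw up to 76 mm.
- wrench: Open-end steel wrench, 166 mm long, lying at the bench's front edge; to be left alone.
- fitting: Small brass union, 36 mm long, lying behind the work; to be left alone.
- tin: Flat round tin, pale, 56 mm wide and 22 mm high, beside the fixture on the side where the bonnet is not; to be left alone.
There are look-alikes about, which are no part of the job. Of the things like the reg_body, leave any that is purple; of the rest the larger one is meant.

How it is judged:
On the way, in this order (a step that is already met when the one before it is completed fails the run):
1. both swing clamps are turned to their end stops while the bonnet is not yet on the studs (value of joint each of clamp_left, clamp_right above 1.2 rad and distance between reg_body and nest below 0.004 m and angle between reg_body's own z axis and vertical below 0.04 rad and horizontal distance between bonnet and seat_face above 0.06 m), for 0.2 s.
2. the bonnet is over the spring with both studs through its flange (value of joint each of clamp_left, clamp_right above 1.2 rad and horizontal distance between bonnet and seat_face below 0.004 m and z of bonnet in the frame of reg_body below 0.06 m and angle between the x axis of bonnet and the x axis of reg_body, either way round below 0.15 rad and angle between bonnet's own z axis and vertical below 0.1 rad), for 0.2 s.
At the end, for the whole second after the job is handed in: Both clamps within 0.1 rad of their end stops, regulator body seated in its nest (4 mm), bonnet on the studs (centre within 4 mm, turned within 0.15 rad, tilt under 0.1 rad) and held still by the fingers, pressing on the spring button with 10 to 16 N all through the last second (all of step 2 and distance between reg_body and nest below 0.004 m and angle between reg_body's own z axis and vertical below 0.04 rad and contact force between bonnet and spring_button between 10 and 16 N and value of joint spring_button between 0.0035 and 0.0085 m and contact force between the fingers and bonnet above 2 N and linear speed of bonnet below 0.02 m/s); the arm keeps its last pose, push and grip.
It fails at once if the spring is pressed with more than 22 N (contact force between bonnet and spring_button above 22 N).
It fails at once if the wrench is moved more than 20 mm (distance of wrench from where it was at the start of the episode above 0.02 m).
It fails at once if the brass union is moved more than 20 mm (distance of fitting from where it was at the start of the episode above 0.02 m).
It fails at once if the round tin is moved more than 20 mm (distance of tin from where it was at the start of the episode above 0.02 m).
It also fails if it takes over 64 s, if anything falls off the work surface, if the arm or the gripper's body presses on something with over 40 N, if the wrist force passes 120 N, or if a joint passes its speed limit or range.

## Working session

There is one attempt and no reset: what is moved stays moved. The work goes in short steps, Python scripts to look and compute and a tool call to move; the robot and the scene stay as the last step left them, time stands still between calls to the robot, and variables do not carry over. Pictures are saved under pics/ and viewed, about 8 in all and at most 12, crops included, and the job is handed in when it is done.

Besides the shell and the picture viewer there is one more tool, called after "Emit:" as a command line: name --argument value ..., lists and objects as JSON in quotes. arm_command: Moves the arm, as the interface text tells. Its arguments: {"type":"object","properties":{"steps":{"type":"array","items":{"type":"array"}},"newtons":{"type":"number"}},"required":["steps"]}

```bash
mkdir -p pics; ls
cat > h.py <<'E'
import numpy as np, cv2, json
from workcell import ctrl, cams, sign_off
def grab(n):
    im,d=cams.get_image(n); np.savez('pics/last_%s.npz'%n,im=im,d=d); return im,d
def cp(n):
    p=cams.camera_params(n); return np.array(p['intrinsics']),np.array(p['camera_from_world'])
def w2p(n,P):
    K,T=cp(n); P=np.atleast_2d(P); c=P@T[:3,:3].T+T[:3,3]; c=c*[1,-1,-1]; q=c@K.T; return q[:,:2]/q[:,2:]
def p2w(n,u,v,d):
    K,T=cp(n); u,v,d=map(np.asarray,(u,v,d)); x=(u-K[0,2])/K[0,0]*d; y=(v-K[1,2])/K[1,1]*d
    c=np.stack([x,-y,-d],-1); return (c-T[:3,3])@T[:3,:3]
def cloud(n,d):
    v,u=np.mgrid[:d.shape[0],:d.shape[1]]; return p2w(n,u,v,d)
E
python3 - <<'E'
from h import *
print({k:np.round(v,3).tolist() if not np.isscalar(v) else v for k,v in ctrl.get_state().items()})
for n in('scene','top'):
    im,d=grab(n); cv2.imwrite(f'pics/{n}0.png',im[...,::-1]); p=cams.camera_params(n); print(n,p)
E
```

```text
pics
{'t': 0.0, 'qpos': [0.99, 0.159, 1.598, -0.0, 1.386, -0.21], 'dq': [0.0, -0.001, 0.001, -0.0, -0.0, -0.001], 'joint_torque': [-0.001, -39.6, -33.143, -0.0, 0.009, 0.0], 'tcp_pos': [0.208, 0.535, 0.244], 'eef_rot': [-3.14, -0.0, 2.771], 'wrist_force': [-0.202, 0.639, 0.046], 'wrist_torque': [-0.004, 0.023, 0.023], 'grip_width': 1.000098184991227}
scene {'intrinsics': array([[468.3199161 ,   0.        , 317.4989121 ],
       [  0.        , 468.3199161 , 197.32552644],
       [  0.        ,   0.        ,   1.        ]]), 'camera_from_world': array([[ 5.39721924e-01, -8.41842734e-01,  1.02794025e-03,
        -2.73384191e-01],
       [ 4.96105724e-01,  3.19049160e-01,  8.07518882e-01,
        -3.45232766e-01],
       [-6.80131866e-01, -4.35325678e-01,  5.89840825e-01,
        -1.24269789e+00],
       [ 0.00000000e+00,  0.00000000e+00,  0.00000000e+00,
         1.00000000e+00]])}
top {'intrinsics': array([[457.98696655,   0.        , 309.74084463],
       [  0.        , 457.98696655, 200.11033125],
       [  0.        ,   0.        ,   1.        ]]), 'camera_from_world': array([[-0.01540179, -0.99984361,  0.00869098,  0.01774166],
       [ 0.98606947, -0.01374872,  0.16576483, -0.51863127],
       [-0.16561942,  0.01112299,  0.98612701, -1.25893783],
       [ 0.        ,  0.        ,  0.        ,  1.        ]])}
```

View pics/scene0.png

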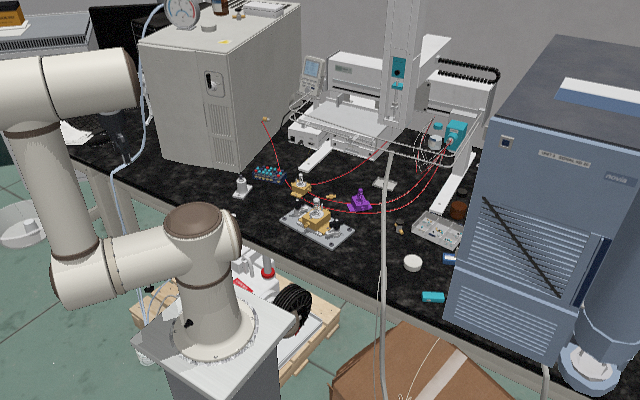

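View pics/top0.png

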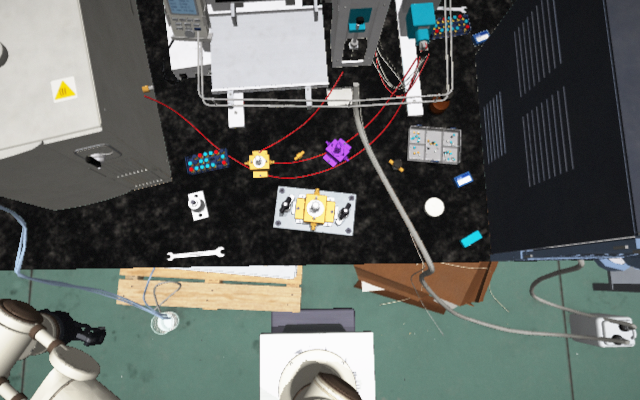

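Top view: the brass body in its fixture is at (315,210). The look-alikes are a smaller brass one at (259,163) and a purple one at (337,151). The bonnet is at (198,206), the tin at (434,207), the wrench at (195,254) and the union at (298,155). I choose the larger, non-purple body at (315,210) and check it in a close crop.

Run:
```python
from h import *
z=np.load('pics/last_top.npz');im,d=z['im'],z['d']
a=cv2.resize(im[180:240,265:365],None,fx=8,fy=8,interpolation=cv2.INTER_CUBIC)
z2=np.load('pics/last_scene.npz')
def c(i,v0,v1,u0,u1,f):return cv2.resize(i[v0:v1,u0:u1],None,fx=f,fy=f,interpolation=cv2.INTER_CUBIC)
t1=c(im,180,235,270,362,8)[:,:736]
b=c(im,185,230,178,218,6); s=c(z2['im'],190,252,275,360,6)[:,:510]
o=np.zeros((440+0,0,3),np.uint8)
H=max(b.shape[0],s.shape[0]); pad=lambda x:cv2.copyMakeBorder(x,0,H-x.shape[0],0,0,cv2.BORDER_CONSTANT)
cv2.imwrite('pics/c1.png',c(im,180,240,265,365,8)[...,::-1]); cv2.imwrite('pics/c2.png',np.hstack([pad(b),pad(s)])[...,::-1])
P=cloud('top',d)
np.set_printoptions(precision=3,suppress=True,linewidth=200)
for n,u,v in [('body',315,209),('knobL',286,205),('knobR',345,213),('bonnet',196,203),('small',259,162),('purple',337,151),('tin',434,207),('wrench',195,254),('fit',298,155)]:print(n,P[v,u])
for u,v in [(358,110),(365,140),(385,180),(400,210),(415,235),(425,255)]:
    w=P[v-2:v+3,u-9:u+10].reshape(-1,3); print('hose',w[w[:,2].argmax()])
```

```text
body [ 0.483 -0.003  0.112]
knobL [0.502 0.077 0.066]
knobR [ 0.476 -0.086  0.075]
bonnet [0.513 0.329 0.057]
small [0.63  0.154 0.053]
purple [ 0.661 -0.071  0.048]
tin [ 0.497 -0.349  0.023]
wrench [0.373 0.34  0.009]
fit [0.66  0.042 0.011]
hose [0.303 0.025 1.327]
hose [ 0.69  -0.153  0.065]
hose [ 0.582 -0.211  0.022]
hose [ 0.484 -0.256  0.02 ]
hose [0.303 0.025 1.327]
hose [ 0.366 -0.319  0.019]
```

View pics/c1.png

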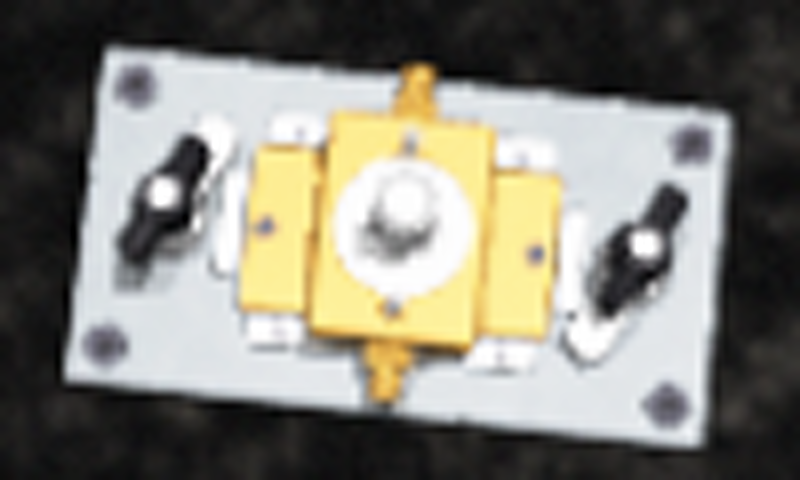

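View pics/c2.png

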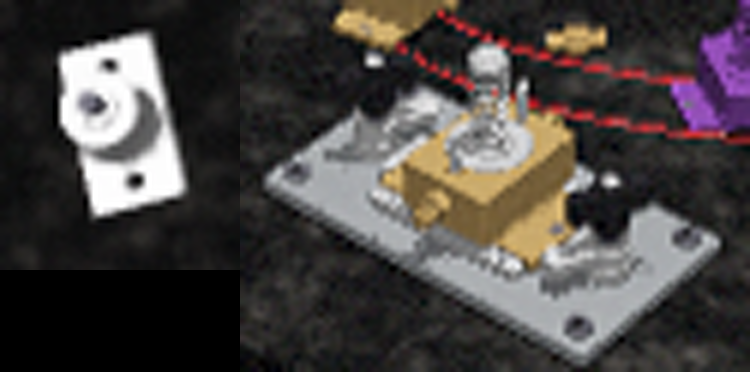

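The crop confirms the larger brass body with two studs and a spring, seated between the black knobs. Left knob ball is at crop (165,193) and right at (645,243). The bonnet's flange runs slightly left of "up". Next I fit the poses from both views.

Run:
```python
from h import *
from scipy.optimize import least_squares
np.set_printoptions(precision=4,suppress=True,linewidth=180)
def px(c,f,u0,v0): return (np.array(c,float)+.5)/f-.5+[u0,v0]
A=lambda c:px(c,8,265,180); B=lambda c:px(c,6,178,185); S=lambda c:px(np.array(c)-[240,0],6,275,190)
def fit(n,M,uv,g):
    M=np.array(M)
    def pr(p):
        c,s=np.cos(p[2]),np.sin(p[2]); W=M.copy(); W[:,0]=p[0]+c*M[:,0]-s*M[:,1]; W[:,1]=p[1]+s*M[:,0]+c*M[:,1]; return w2p(n,W)
    r=least_squares(lambda p:(pr(p)-uv).ravel(),g); print(n,r.x,'res',np.abs(r.fun).round(2)); return r.x
pl=[[.062,.116,.012],[.062,-.116,.012],[-.062,-.116,.012],[-.062,.116,.012]]
print('plate');f=fit('top',pl,A([(105,47),(735,112),(705,447),(66,382)]),[.48,0,-.1])
fit('scene',[pl[3],pl[2],pl[1]],S([(265,180),(583,358),(720,240)]),[.48,0,-.1])
print('block');fit('top',[[.04,.03,.056],[.04,-.03,.056]],A([(332,112),(495,128)]),[.48,0,-.1])
fit('top',[[.029,0,.082],[-.029,0,.082]],A([(410,145),(392,307)]),[.48,0,-.1])
print('bonnet');
fl=[[.04,.022,.008],[.04,-.022,.008],[-.04,-.022,.008],[-.04,.022,.008]]
fit('top',fl,B([(58,52),(150,33),(187,190),(95,217)]),[.5,.33,.2])
fit('top',[[.029,0,.008],[-.029,0,.008]],B([(108,65),(135,181)]),[.5,.33,.2])
def tri(a,b):
    r=least_squares(lambda P:np.r_[(w2p('top',P)-a).ravel(),(w2p('scene',P)-b).ravel()],[.48,0,.1]); return r.x,r.fun
print('balls',tri(A((165,193)),S((375,60))),tri(A((645,243)),S((611,180))))
print('button',tri(A((407,197)),S((488,47))))
print('bellscrew px bonnet', B((93,104)))
def ray(n,uv,z):
    K,T=cp(n);C=-T[:3,:3].T@T[:3,3];Q=p2w(n,uv[0],uv[1],1.);return C+(Q-C)*(z-C[2])/(Q[2]-C[2])
print('cams',[-cp(n)[1][:3,:3].T@cp(n)[1][:3,3] for n in('top','scene')])
print('balls',ray('top',A((165,193)),.075),ray('top',A((645,243)),.075),'screw',ray('top',B((93,104)),.076))
for a,b in (((125,258),(198,143)),((602,305),(672,193))):
    a,b=ray('top',A(a),.072),ray('top',A(b),.072);print('bar',a,b,(a+b)/2,np.linalg.norm(a-b),np.arctan2(*(b-a)[1::-1]))
c,s=np.cos(f[2]),np.sin(f[2])
for y in(.084,-.084):print('axis',f[0]-s*y,f[1]+c*y)
z=np.load('pics/last_scene.npz');uv=w2p('scene',[[.51,.33,.03]])[0];print(uv);u,v=uv.astype(int)
cv2.imwrite('pics/c3.png',cv2.resize(z['im'][v-35:v+35,u-35:u+35],None,fx=8,fy=8,interpolation=cv2.INTER_CUBIC)[...,::-1])
```

```text
plate
top [ 0.494  -0.0047 -0.1176] res [0.11 0.08 0.07 0.12 0.16 0.17 0.12 0.02]
scene [ 0.4943 -0.0025 -0.1264] res [0.45 0.16 0.04 0.05 0.47 0.11]
block
top [ 0.4926 -0.0038 -0.1132] res [0.4  0.04 0.4  0.04]
top [ 0.4908 -0.0027 -0.1266] res [0.03 0.24 0.03 0.24]
bonnet
top [0.5148 0.3351 0.2434] res [0.39 0.58 0.2  0.01 0.33 0.05 0.14 0.61]
top [0.5147 0.3356 0.2479] res [0.04 0.16 0.04 0.15]
balls (array([0.5037, 0.0789, 0.0776]), array([-0.1409,  0.1156,  0.2204, -0.0248])) (array([ 0.484 , -0.0865,  0.0769]), array([-0.1368,  0.1088,  0.1985, -0.0339]))
button (array([ 0.4934, -0.0034,  0.1255]), array([-0.1958,  0.158 ,  0.3007, -0.0432]))
bellscrew px bonnet [193.0833 201.9167]
cams [array([0.3032, 0.0246, 1.3273]), array([-0.5264, -0.661 ,  1.0121])]
balls [0.5044 0.0786 0.075 ] [ 0.4846 -0.0871  0.075 ] screw [0.5128 0.3328 0.076 ]
bar [0.4823 0.0927 0.072 ] [0.5223 0.0671 0.072 ] [0.5023 0.0799 0.072 ] 0.04747085229710203 -0.5683699770085198
bar [ 0.4636 -0.0719  0.072 ] [ 0.5024 -0.0972  0.072 ] [ 0.483  -0.0846  0.072 ] 0.04636753861581808 -0.5784154667271455
axis 0.5038394405614935 0.07870455083737436
axis 0.4841245969116237 -0.08813466799279514
[242.1804 187.145 ]
```

View pics/c3.png

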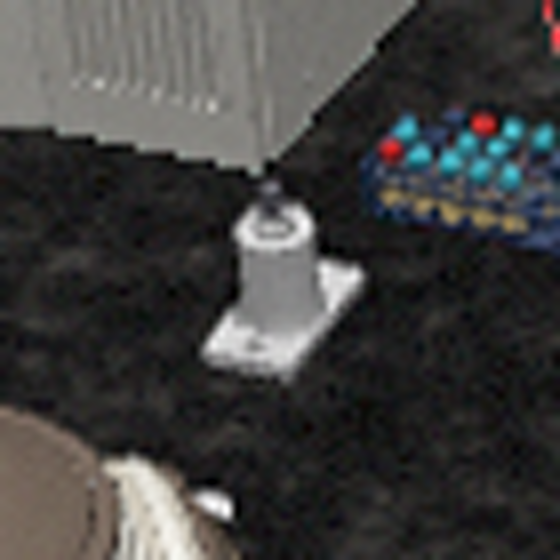

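```bash
cat >> h.py <<'E'
def plan(x,y,z,yaw):
    """turn about tool z (first), then shift in cm in the turned tool frame"""
    s=ctrl.get_state(); p=np.array(s['tcp_pos']); y0=s['eef_rot'][2]
    t=(y0-yaw+np.pi)%(2*np.pi)-np.pi; d=np.array([x,y,z])-p; c,n=np.cos(yaw),np.sin(yaw)
    print('t',round(s['t'],2),'tcp',np.round(p,4),'rot',np.round(s['eef_rot'],3),'F',np.round(s['wrist_force'],1),'grip',round(s['grip_width'],3))
    print(' turn %.3f shift cm %s norm %.1f'%(t,np.round(100*np.array([c*d[0]+n*d[1],n*d[0]-c*d[1],-d[2]]),2),100*np.linalg.norm(d)))
E
python3 -c "
from h import *
plan(.504,.0785,.16,2.57)"
```

```text
t 0.1 tcp [0.208  0.5355 0.2444] rot [-3.14  -0.     2.771] F [ 0.   0.8 -0.2] grip 1.004
 turn 0.201 shift cm [-49.61 -22.42   8.44] norm 55.1
```

Emit:
arm_command --steps '[[[0,0,0.1],[0,0,0],4],[[0,0,0.1],[0,0,0],4],[[0,0,0],[-3,-1.4,0.5],4],[[0,0,0],[-3,-1.4,0.5],4],[[0,0,0],[-3,-1.4,0.5],4],[[0,0,0],[-3,-1.4,0.5],4],[[0,0,0],[-3,-1.4,0.5],4],[[0,0,0],[-3,-1.4,0.5],4],[[0,0,0],[-3,-1.4,0.5],4],[[0,0,0],[-3,-1.4,0.5],4],[[0,0,0],[-3,-1.4,0.5],4],[[0,0,0],[-3,-1.4,0.5],4],[[0,0,0],[-3,-1.4,0.5],4],[[0,0,0],[-3,-1.4,0.5],4],[[0,0,0],[-3,-1.4,0.5],4],[[0,0,0],[-3,-1.4,0.5],4],[[0,0,0],[-3,-1.4,0.5],4],[[0,0,0],[-3,-1.4,0.5],4],[[0,0,0],[0,0,0],4]]' --newtons 40

```text
t: 2.0
tcp_pos: [0.4923, 0.0852, 0.1645]
eef_rot: [-3.14, -0.0, 2.567]
wrist_force: [0.3, 0.9, -0.0]
grip_width: 0.471
```

```bash
python3 -c "
from h import *
plan(.504,.0785,.06,2.57)"
```

```text
t 2.0 tcp [0.4923 0.0852 0.1645] rot [-3.14  -0.     2.567] F [ 0.3  0.9 -0. ] grip 0.471
 turn -0.003 shift cm [-1.35  0.07 10.45] norm 10.5
```

Emit:
arm_command --steps '[[[0,0,0],[-1.3,0.1,2],4],[[0,0,0],[0,0,2],4],[[0,0,0],[0,0,2],4],[[0,0,0],[0,0,2],4],[[0,0,0],[0,0,1.5],4],[[0,0,0],[0,0,1],4],[[0,0,0],[0,0,0],4]]'

```text
t: 2.7
tcp_pos: [0.5012, 0.0824, 0.0589]
eef_rot: [-3.14, -0.003, 2.571]
wrist_force: [-0.0, -0.0, -0.1]
grip_width: 0.471
```

Run:
```python
from h import *
plan(.504,.0785,.06,2.57)
im,d=grab('top');im2,_=grab('scene')
u,v=w2p('scene',[[.5,.06,.06]])[0].astype(int)
c=lambda i,v,u,f=7:cv2.resize(i[v-28:v+28,u-28:u+28],None,fx=f,fy=f,interpolation=cv2.INTER_CUBIC)
cv2.imwrite('pics/k1.png',np.hstack([c(im,205,286),c(im2,v,u)])[...,::-1]); print(u,v)
```

```text
t 2.7 tcp [0.5012 0.0824 0.0589] rot [-3.140e+00 -3.000e-03  2.571e+00] F [-0.  -0.  -0.1] grip 0.471
 turn 0.001 shift cm [-0.44 -0.18 -0.11] norm 0.5
301 206
```

View pics/k1.png

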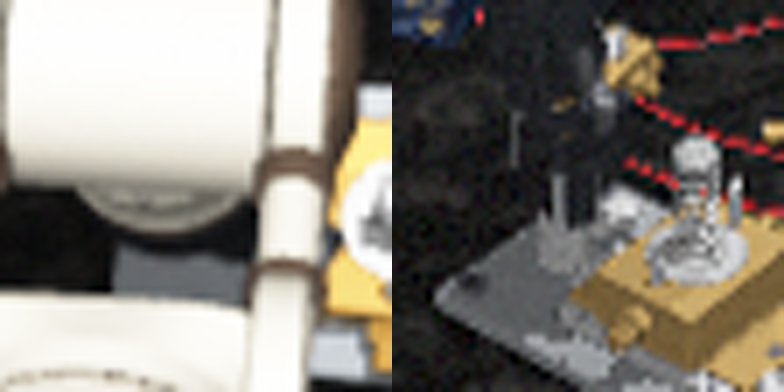

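The gripper straddles the left knob at scene (301,206) without contact. The top view is hidden by the arm. I centre it, then close.

Emit:
arm_command --steps '[[[0,0,0],[-0.3,-0.1,-0.1],4],[[0,0,0],[0,0,0],4],[[0,0,0],[0,0,0],0.8],[[0,0,0],[0,0,0],0.8],[[0,0,0],[0,0,0],0.8],[[0,0,0],[0,0,0],0.8],[[0,0,0],[0,0,0],0.8]]'

```text
t: 3.5
tcp_pos: [0.5059, 0.0804, 0.0622]
eef_rot: [3.138, 0.002, 2.57]
wrist_force: [1.0, 4.5, 0.9]
grip_width: 0.162
```

Run:
```python
from h import *
plan(.504,.0785,.06,2.57)
print(ctrl.get_state()['wrist_torque'])
```

```text
t 3.5 tcp [0.5059 0.0804 0.0622] rot [3.138e+00 2.000e-03 2.570e+00] F [1.  4.5 0.9] grip 0.162
 turn 0.000 shift cm [ 0.06 -0.27  0.22] norm 0.4
[ 0.87187597 -0.37359328  0.00929547]
```

Emit:
arm_command --steps '[[[0,0,0.1],[0,0.1,0],0.8],[[0,0,0.1],[0,0,0],0.8],[[0,0,0.1],[0,0,0],0.8],[[0,0,0.1],[0,0,0],0.8],[[0,0,0.1],[0,0,0],0.8],[[0,0,0.1],[0,0,0],0.8],[[0,0,0.1],[0,0,0],0.8],[[0,0,0.1],[0,0,0],0.8],[[0,0,0.1],[0,0,0],0.8],[[0,0,0.1],[0,0,0],0.8],[[0,0,0],[0,0,0],0.8],[[0,0,0],[0,0,0],0.8]]' --newtons 60

```text
t: 4.7
tcp_pos: [0.5057, 0.0804, 0.0622]
eef_rot: [3.141, -0.0, 1.571]
wrist_force: [-1.9, 0.9, 5.1]
grip_width: 0.146
```

Run:
```python
from h import *
plan(.504,.0785,.06,1.45)
print(ctrl.get_state()['wrist_torque'])
```

```text
t 4.7 tcp [0.5057 0.0804 0.0622] rot [ 3.141 -0.     1.571] F [-1.9  0.9  5.1] grip 0.146
 turn 0.121 shift cm [-0.21 -0.15  0.22] norm 0.3
[ 0.13331723  0.24193471 -0.06357972]
```

Emit:
arm_command --steps '[[[0,0,0.05],[0,0,0],0.8],[[0,0,0.05],[0,0,0],0.8],[[0,0,0.05],[0,0,0],0.8],[[0,0,0],[0,0,0],0.8]]'

```text
t: 5.1
tcp_pos: [0.5057, 0.0804, 0.0622]
eef_rot: [3.141, -0.0, 1.421]
wrist_force: [-1.0, 1.0, 6.3]
grip_width: 0.145
```

Run:
```python
from h import *
plan(.504,.0785,.06,1.45)
print(ctrl.get_state()['wrist_torque'])
```

```text
t 5.1 tcp [0.5057 0.0804 0.0622] rot [ 3.141 -0.     1.421] F [-1.   1.   6.3] grip 0.145
 turn -0.029 shift cm [-0.21 -0.14  0.22] norm 0.3
[0.16217199 0.33417439 0.14152158]
```

Emit:
arm_command --steps '[[[0,0,0.05],[0,0,0],0.8],[[0,0,0.03],[0,0,0],0.8],[[0,0,0],[0,0,0],0.8]]'

```text
t: 5.4
tcp_pos: [0.5057, 0.0804, 0.0622]
eef_rot: [3.141, 0.0, 1.343]
wrist_force: [-1.7, 1.0, 5.2]
grip_width: 0.145
```

Run:
```python
from h import *
plan(.504,.0785,.06,1.45)
print(ctrl.get_state()['wrist_torque'])
```

```text
t 5.4 tcp [0.5057 0.0804 0.0622] rot [3.141 0.    1.343] F [-1.7  1.   5.2] grip 0.145
 turn -0.107 shift cm [-0.21 -0.14  0.22] norm 0.3
[0.15411816 0.33450124 0.6726783 ]
```

Emit:
arm_command --steps '[[[0,0,0],[0,0,0],4],[[0,0,0],[0,0,0],4],[[0,0,0],[0,0,0],4],[[0,0,0],[0,0,-2],4],[[0,0,0],[0,0,-3],4],[[0,0,0],[0,0,-3],4],[[0,0,0],[0,0,-3],4],[[0,0,-0.15],[0,0,0],4],[[0,0,-0.15],[0,0,0],4],[[0,0,-0.15],[0,0,0],4],[[0,0,-0.15],[0,0,0],4],[[0,0,-0.15],[0,0,0],4],[[0,0,-0.15],[0,0,0],4],[[0,0,-0.15],[0,0,0],4],[[0,0,-0.15],[0,0,0],4],[[0,0,-0.02],[0,0,0],4],[[0,0,0],[0,0,0],4]]'

```text
t: 7.1
tcp_pos: [0.5051, 0.0803, 0.1712]
eef_rot: [-3.142, -0.0, 2.558]
wrist_force: [0.3, 0.2, -0.1]
grip_width: 0.47
```

Run:
```python
from h import *
plan(.4855,-.086,.17,2.565)
```

```text
t 7.1 tcp [0.5051 0.0803 0.1712] rot [-3.142 -0.     2.558] F [ 0.3  0.2 -0.1] grip 0.47
 turn -0.007 shift cm [ -7.42 -15.01   0.12] norm 16.7
```

Emit:
arm_command --steps '[[[0,0,0],[-1.5,-3,0],4],[[0,0,0],[-1.5,-3,0],4],[[0,0,0],[-1.5,-3,0],4],[[0,0,0],[-1.5,-3,0],4],[[0,0,0],[-1.4,-3,0],4],[[0,0,0],[0,0,0],4],[[0,0,0],[0,0,0],4]]'

```text
t: 7.8
tcp_pos: [0.4847, -0.086, 0.1713]
eef_rot: [3.141, -0.0, 2.557]
wrist_force: [0.5, 1.4, -0.8]
grip_width: 0.469
```

Run:
```python
from h import *
plan(.4855,-.086,.061,2.565)
```

```text
t 7.8 tcp [ 0.4847 -0.086   0.1713] rot [ 3.141 -0.     2.557] F [ 0.5  1.4 -0.8] grip 0.469
 turn -0.008 shift cm [-0.07  0.04 11.03] norm 11.0
```

Emit:
arm_command --steps '[[[0,0,0],[0,0,2.5],4],[[0,0,0],[0,0,2.5],4],[[0,0,0],[0,0,2.5],4],[[0,0,0],[0,0,1.5],4],[[0,0,0],[0,0,1],4],[[0,0,0],[0,0,0.9],4],[[0,0,0],[0,0,0],4],[[0,0,0],[0,0,0],0.8],[[0,0,0],[0,0,0],0.8],[[0,0,0],[0,0,0],0.8],[[0,0,0],[0,0,0],0.8]]'

```text
t: 8.9
tcp_pos: [0.4853, -0.0864, 0.0638]
eef_rot: [-3.141, 0.001, 2.561]
wrist_force: [-2.7, 1.4, 6.7]
grip_width: 0.124
```

Run:
```python
from h import *
plan(.4855,-.086,.061,2.565)
print(ctrl.get_state()['wrist_torque'])
```

```text
t 8.9 tcp [ 0.4853 -0.0864  0.0638] rot [-3.141e+00  1.000e-03  2.561e+00] F [-2.7  1.4  6.7] grip 0.124
 turn -0.004 shift cm [0.01 0.04 0.28] norm 0.3
[-0.39089503  0.80544761  0.04498372]
```

Emit:
arm_command --steps '[[[0,0,0.1],[0,0,0],0.8],[[0,0,0.1],[0,0,0],0.8],[[0,0,0.1],[0,0,0],0.8],[[0,0,0.1],[0,0,0],0.8],[[0,0,0.1],[0,0,0],0.8],[[0,0,0.1],[0,0,0],0.8],[[0,0,0.1],[0,0,0],0.8],[[0,0,0.1],[0,0,0],0.8],[[0,0,0.1],[0,0,0],0.8],[[0,0,0.1],[0,0,0],0.8],[[0,0,0.1],[0,0,0],0.8],[[0,0,0.05],[0,0,0],0.8],[[0,0,0],[0,0,0],0.8]]'

```text
t: 10.2
tcp_pos: [0.4847, -0.0864, 0.0639]
eef_rot: [-3.141, 0.002, 1.413]
wrist_force: [-4.9, -1.7, 9.5]
grip_width: 0.127
```

Run:
```python
from h import *
plan(.4855,-.086,.061,1.35)
print(ctrl.get_state()['wrist_torque'])
```

```text
t 10.2 tcp [ 0.4847 -0.0864  0.0639] rot [-3.141e+00  2.000e-03  1.413e+00] F [-4.9 -1.7  9.5] grip 0.127
 turn 0.063 shift cm [0.06 0.06 0.29] norm 0.3
[0.09006511 1.32647812 0.98815215]
```

Emit:
arm_command --steps '[[[0,0,0],[0,0,0],4],[[0,0,0],[0,0,0],4],[[0,0,0],[0,0,0],4],[[0,0,0],[0,0,-2],4],[[0,0,0],[0,0,-3],4],[[0,0,0],[0,0,-4],4],[[0,0,0],[0,0,-3],4],[[0,0,-0.15],[0,0,0],6],[[0,0,-0.15],[0,0,0],6],[[0,0,-0.12],[0,0,0],6],[[0,0,0],[0,0,0],6]]'

```text
t: 11.3
tcp_pos: [0.4846, -0.0856, 0.1822]
eef_rot: [-3.141, -0.0, 1.831]
wrist_force: [-1.0, 0.2, -0.0]
grip_width: 0.7
```

Run:
```python
from h import *
plan(.516,.3365,.18,1.816)
```

```text
t 11.3 tcp [ 0.4846 -0.0856  0.1822] rot [-3.141 -0.     1.831] F [-1.   0.2 -0. ] grip 0.7
 turn 0.015 shift cm [40.19 13.29  0.22] norm 42.3
```

Emit:
arm_command --steps '[[[0,0,0.015],[0,0,0],6],[[0,0,0],[3,1,0],6],[[0,0,0],[3,1,0],6],[[0,0,0],[3,1,0],6],[[0,0,0],[3,1,0],6],[[0,0,0],[3,1,0],6],[[0,0,0],[3,1,0],6],[[0,0,0],[3,1,0],6],[[0,0,0],[3,1,0],6],[[0,0,0],[3,1,0],6],[[0,0,0],[3,1,0],6],[[0,0,0],[3,1,0],6],[[0,0,0],[3,1,0],6],[[0,0,0],[3,1,0],6],[[0,0,0],[1.2,0.3,0],6],[[0,0,0],[0,0,0],6],[[0,0,0],[0,0,0],6]]'

```text
t: 13.0
tcp_pos: [0.5162, 0.3356, 0.182]
eef_rot: [-3.141, 0.001, 1.815]
wrist_force: [-0.1, 0.1, 0.0]
grip_width: 0.703
```

Run:
```python
from h import *
plan(.516,.3365,.038,1.816)
im,d=grab('top');im2,_=grab('scene')
c=lambda i,v0,v1,u0,u1,f:cv2.resize(i[v0:v1,u0:u1],None,fx=f,fy=f,interpolation=cv2.INTER_CUBIC)
cv2.imwrite('pics/k2.png',np.vstack([c(im,180,240,270,370,6),c(im2,188,252,275,375,6)][:2])[:600,:,::-1])
cv2.imwrite('pics/k2b.png',np.vstack([c(im,180,235,270,370,6)[:,:],c(im2,160,205,200,300,6)])[...,::-1])
```

```text
t 13.0 tcp [0.5162 0.3356 0.182 ] rot [-3.141e+00  1.000e-03  1.815e+00] F [-0.1  0.1  0. ] grip 0.703
 turn -0.001 shift cm [ 0.09 -0.   14.4 ] norm 14.4
```

View pics/k2b.png

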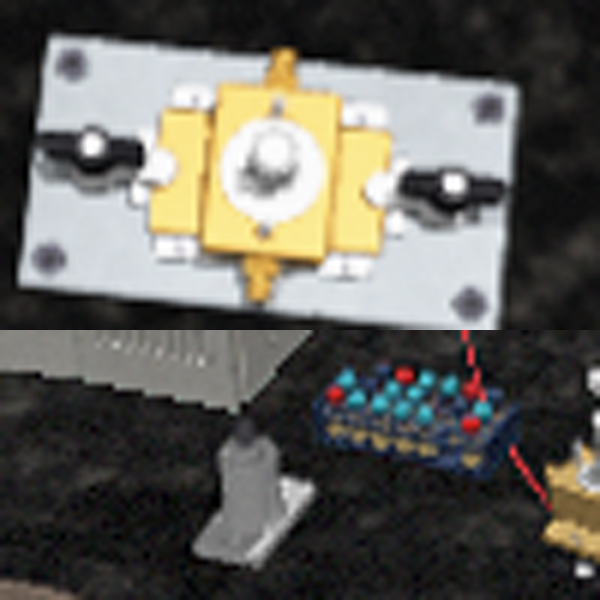

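Both bars now lie along the plate's y axis at crop (90,150) and (452,185), with the toes over the foot, so the clamps are closed. The bonnet still stands upright at crop (250,500) in the scene view. I descend and grip it.

Emit:
arm_command --steps '[[[0,0,0],[0,0,3],6],[[0,0,0],[0,0,3],6],[[0,0,0],[0,0,3],6],[[0,0,0],[0,0,2.5],6],[[0,0,0],[0,0,1.5],6],[[0,0,0],[0,0,1.2],6],[[0,0,0],[0,0,0],6],[[0,0,0],[0,0,0],3.2],[[0,0,0],[0,0,0],3.2],[[0,0,0],[0,0,0],3.2],[[0,0,0],[0,0,0],3.2],[[0,0,0],[0,0,0],3.2]]' --newtons 70

```text
t: 14.3
tcp_pos: [0.5177, 0.3371, 0.0424]
eef_rot: [3.138, -0.0, 1.816]
wrist_force: [-0.5, -0.3, 6.6]
grip_width: 0.41
```

Run:
```python
from h import *
plan(.516,.3365,.038,1.816)
print(ctrl.get_state()['wrist_torque'])
```

```text
t 14.3 tcp [0.5177 0.3371 0.0424] rot [ 3.138 -0.     1.816] F [-0.5 -0.3  6.6] grip 0.41
 turn -0.000 shift cm [-0.01 -0.18  0.44] norm 0.5
[-0.19954325  0.37764391 -0.00207948]
```

Emit:
arm_command --steps '[[[0,0,0],[0,0,-1],3.2],[[0,0,0],[0,0,-2],3.2],[[0,0,0],[0,0,-3],3.2],[[0,0,0],[0,0,-3],3.2],[[0,0,0],[0,0,-3],3.2],[[0,0,0],[0,0,-3],3.2],[[0,0,0.1],[0,0,0],3.2],[[0,0,0.1],[0,0,0],3.2],[[0,0,0.1],[0,0,0],3.2],[[0,0,0.065],[0,0,0],3.2],[[0,0,0],[0,0,0],3.2]]'

```text
t: 15.4
tcp_pos: [0.516, 0.3365, 0.1903]
eef_rot: [-3.141, 0.0, 1.451]
wrist_force: [0.1, -0.7, -2.4]
grip_width: 0.408
```

Run:
```python
from h import *
plan(.4964,-.0025,.19,1.451)
```

```text
t 15.4 tcp [0.516  0.3365 0.1903] rot [-3.141  0.     1.451] F [ 0.1 -0.7 -2.4] grip 0.408
 turn -0.000 shift cm [-3.389e+01  2.110e+00  3.000e-02] norm 34.0
```

Emit:
arm_command --steps '[[[0,0,0],[-2.4,0.15,0],3.2],[[0,0,0],[-2.4,0.15,0],3.2],[[0,0,0],[-2.4,0.15,0],3.2],[[0,0,0],[-2.4,0.15,0],3.2],[[0,0,0],[-2.4,0.15,0],3.2],[[0,0,0],[-2.4,0.15,0],3.2],[[0,0,0],[-2.4,0.15,0],3.2],[[0,0,0],[-2.4,0.15,0],3.2],[[0,0,0],[-2.4,0.15,0],3.2],[[0,0,0],[-2.4,0.15,0],3.2],[[0,0,0],[-2.4,0.15,0],3.2],[[0,0,0],[-2.4,0.15,0],3.2],[[0,0,0],[-2.4,0.15,0],3.2],[[0,0,0],[-2.4,0.15,0],3.2],[[0,0,0],[-0.3,0,0.8],3.2],[[0,0,0],[0,0,0],3.2],[[0,0,0],[0,0,0],3.2]]'

```text
t: 17.1
tcp_pos: [0.4962, -0.0017, 0.1818]
eef_rot: [-3.14, -0.001, 1.452]
wrist_force: [0.0, 0.5, -1.4]
grip_width: 0.404
```

Run:
```python
from h import *
plan(.4964,-.0025,.18,1.451)
im,d=grab('top');im2,_=grab('scene')
u,v=w2p('scene',[[.495,-.003,.11]])[0].astype(int);print(u,v)
cv2.imwrite('pics/k3.png',cv2.resize(im2[v-36:v+36,u-48:u+48],None,fx=8,fy=8,interpolation=cv2.INTER_CUBIC)[...,::-1])
```

```text
t 17.1 tcp [ 0.4962 -0.0017  0.1818] rot [-3.140e+00 -1.000e-03  1.452e+00] F [ 0.   0.5 -1.4] grip 0.404
 turn 0.001 shift cm [-0.08  0.03  0.18] norm 0.2
316 200
```

View pics/k3.png

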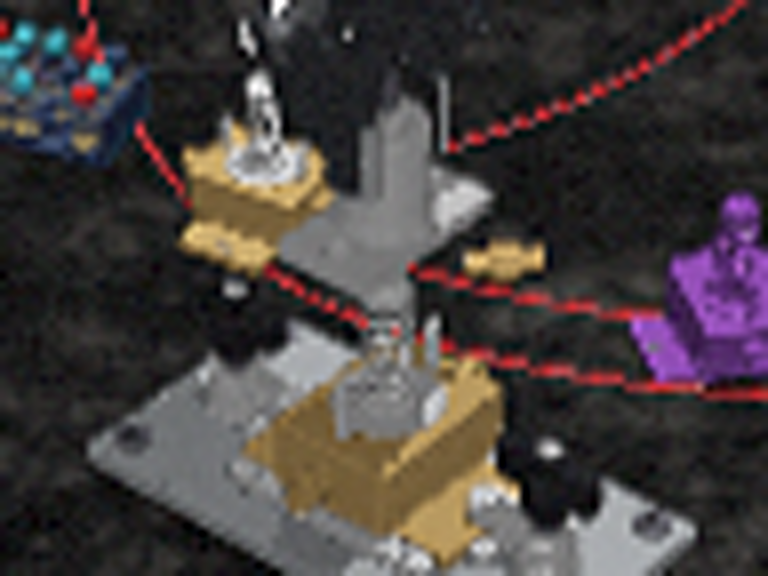

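The scene view shows the bonnet held upright above the spring button at crop (390,290). The flange corners are at (278,250), (410,272) and (495,195), with the body below. I compare both fits in this same view.

Run:
```python
from h import *
from scipy.optimize import least_squares
np.set_printoptions(precision=4,suppress=True,linewidth=180)
S=lambda c:(np.array(c,float)+.5)/8-.5+[316-48,200-36]
C=lambda p:((p-[268,164]+.5)*8-.5).round(0)
def W(p,M):
    M=np.array(M);c,s=np.cos(p[2]),np.sin(p[2]);o=M.copy();o[:,0]=p[0]+c*M[:,0]-s*M[:,1];o[:,1]=p[1]+s*M[:,0]+c*M[:,1];return o
fl=lambda z:[[-.04,.022,z],[-.04,-.022,z],[.04,-.022,z]]
p=[.4938,-.0043,-.12]
pl=[[-.062,.116,.012],[-.062,-.116,.012],[.062,-.116,.012]]
bl=[[-.04,.03,.056],[-.04,-.03,.056],[.04,-.03,.056]]
for n,M in (('flange top',fl(.1474)),('flange bot',fl(.1394)),('plate',pl),('block',bl),('button,studA,B tip',[[0,0,.119],[.029,0,.082],[-.029,0,.082]]),('bell axis top, z54',[[0,0,.1394+.054],[0,0,.2154]])):
    print(n,C(w2p('scene',W(p,M))).tolist())
def fit(M,uv,g): 
    r=least_squares(lambda q:(w2p('scene',W(q,M))-S(uv)).ravel(),g);print(r.x,r.fun.round(2))
fit(fl(.1474),[(278,250),(410,268),(495,195)],p)
# precise studs/edges: depth-based bonnet flange points
d=np.load('pics/last_scene.npz')['d'];P=cloud('scene',d)
m=(P[...,2]>.125)&(P[...,2]<.152)&(abs(P[...,0]-.495)<.07)&(abs(P[...,1])<.06)
Q=P[m];print(len(Q),Q.min(0),Q.max(0));
r=cv2.minAreaRect(Q[:,:2].astype(np.float32)*1000);print(r)
m=(P[...,2]>.050)&(P[...,2]<.060)&(abs(P[...,0]-.495)<.06)&(abs(P[...,1])<.045)
print(cv2.minAreaRect(P[m][:,:2].astype(np.float32)*1000))
m=(P[...,2]>.112)&(P[...,2]<.122)&(abs(P[...,0]-.495)<.03)&(abs(P[...,1])<.03);print('button',P[m].mean(0) if m.any() else 0,m.sum())
```

```text
flange top [[284.0, 251.0], [370.0, 293.0], [498.0, 202.0]]
flange bot [[284.0, 267.0], [370.0, 310.0], [497.0, 218.0]]
plate [[88.0, 450.0], [519.0, 687.0], [704.0, 530.0]]
block [[273.0, 425.0], [386.0, 484.0], [509.0, 390.0]]
button,studA,B tip [[392.0, 284.0], [437.0, 324.0], [346.0, 391.0]]
bell axis top, z54 [[392.0, 130.0], [392.0, 83.0]]
[ 0.5015 -0.0015  0.0439] [ 2.36 -0.11 -2.08  1.8  -0.26 -1.73]
156 [ 0.45   -0.0272  0.1379] [0.5383 0.0252 0.1519]
((495.3064270019531, -0.9755001068115234), (46.5092658996582, 86.91007232666016), 84.7611083984375)
((495.3339538574219, -3.0019912719726562), (62.655853271484375, 90.65742492675781), 82.5912094116211)
button [ 0.4913 -0.007   0.1176] 16
```

Emit:
arm_command --steps '[[[0,0,0],[-0.1,0,1],3.2],[[0,0,0],[0,0,1],3.2],[[0,0,0],[0,0,1],3.2],[[0,0,0],[0,0,1],3.2],[[0,0,0],[0,0,1],3.2],[[0,0,0],[0,0,0],3.2],[[0,0,0],[0,0,0],3.2]]'

```text
t: 17.9
tcp_pos: [0.4964, -0.0036, 0.132]
eef_rot: [-3.141, -0.0, 1.451]
wrist_force: [0.4, 0.2, -2.6]
grip_width: 0.41
```

Run:
```python
from h import *
plan(.4964,-.0027,.119,1.451);print(ctrl.get_state()['wrist_torque'])
im2,_=grab('scene')
u,v=w2p('scene',[[.495,-.003,.09]])[0].astype(int);print(u,v)
cv2.imwrite('pics/k4.png',cv2.resize(im2[v-30:v+30,u-40:u+40],None,fx=10,fy=10,interpolation=cv2.INTER_CUBIC)[...,::-1])
```

```text
t 17.9 tcp [ 0.4964 -0.0036  0.132 ] rot [-3.141 -0.     1.451] F [ 0.4  0.2 -2.6] grip 0.41
 turn -0.000 shift cm [ 0.09 -0.01  1.3 ] norm 1.3
[-0.05551393  0.00162404 -0.0116766 ]
316 205
```

View pics/k4.png

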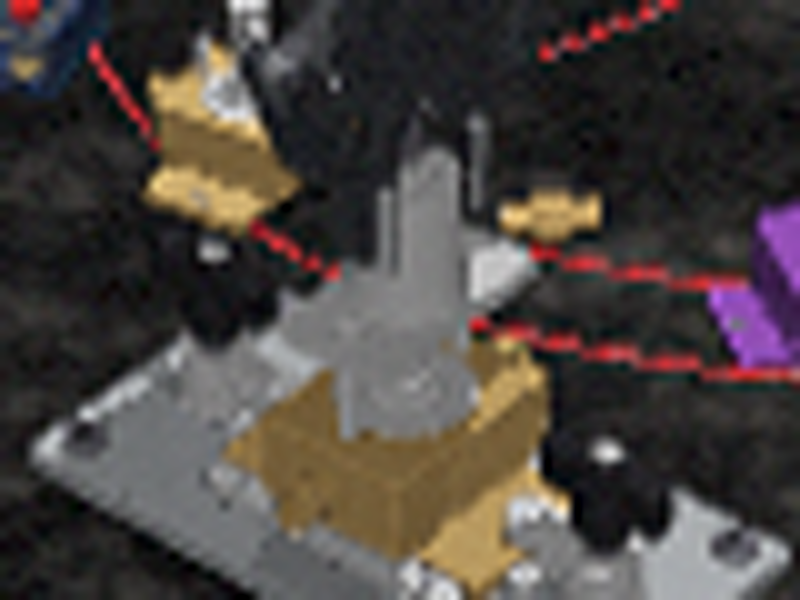

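The flange is now just above the studs, with the bell over the spring button at crop (400,330). Stud B is visible at (348,410), and side force is nearly zero. I go down slowly while watching the force.

Emit:
arm_command --steps '[[[0,0,0],[0,0,0.4],3.2],[[0,0,0],[0,0,0.3],3.2],[[0,0,0],[0,0,0.2],3.2],[[0,0,0],[0,0,0],3.2],[[0,0,0],[0,0,0],3.2]]'

```text
t: 18.45
tcp_pos: [0.4965, -0.0036, 0.1233]
eef_rot: [-3.142, -0.0, 1.451]
wrist_force: [0.4, 0.4, -1.9]
grip_width: 0.407
```

Run:
```python
from h import *
for i in range(3):
    if i: cams.get_image('top')
    plan(.4964,-.0027,.119,1.451);print(ctrl.get_state()['wrist_torque'])
```

```text
t 18.45 tcp [ 0.4965 -0.0036  0.1233] rot [-3.142 -0.     1.451] F [ 0.4  0.4 -1.9] grip 0.407
 turn -0.000 shift cm [ 0.08 -0.02  0.43] norm 0.4
[-0.01939163 -0.0220047   0.00493051]
t 18.5 tcp [ 0.4966 -0.0036  0.1234] rot [3.141 0.    1.451] F [ 0.  -0.2 -2.6] grip 0.409
 turn -0.000 shift cm [ 0.09 -0.03  0.44] norm 0.5
[-0.01141574 -0.03485066  0.04528757]
t 18.55 tcp [ 0.4966 -0.0036  0.1234] rot [3.141 0.    1.451] F [-0.2 -0.2 -1.9] grip 0.411
 turn -0.000 shift cm [ 0.08 -0.03  0.44] norm 0.5
[-0.03533748 -0.0342919   0.05609651]
```

Emit:
arm_command --steps '[[[0,0,0],[0.05,0,0.2],3.2],[[0,0,0],[0,0,0.2],3.2],[[0,0,0],[0,0,0.2],3.2],[[0,0,0],[0,0,0],3.2],[[0,0,0],[0,0,0],3.2]]'

```text
t: 19.05
tcp_pos: [0.4965, -0.0031, 0.1172]
eef_rot: [-3.141, -0.0, 1.451]
wrist_force: [0.4, -0.1, -1.2]
grip_width: 0.408
```

Run:
```python
from h import *
plan(.4964,-.003,.1124,1.451);print(ctrl.get_state()['wrist_torque'])
```

```text
t 19.05 tcp [ 0.4965 -0.0031  0.1172] rot [-3.141 -0.     1.451] F [ 0.4 -0.1 -1.2] grip 0.408
 turn -0.000 shift cm [ 0.01 -0.01  0.48] norm 0.5
[ 0.03184878 -0.01899342 -0.03348981]
```

Emit:
arm_command --steps '[[[0,0,0],[0,0,0.2],3.2],[[0,0,0],[0,0,0.2],3.2],[[0,0,0],[0,0,0.1],3.2],[[0,0,0],[0,0,0],3.2],[[0,0,0],[0,0,0],3.2]]'

```text
t: 19.55
tcp_pos: [0.4966, -0.0031, 0.1124]
eef_rot: [3.142, -0.0, 1.451]
wrist_force: [-1.3, -0.1, -1.5]
grip_width: 0.413
```

Run:
```python
from h import *
for i in range(3):
    if i: cams.get_image('top')
    plan(.4964,-.003,.1064,1.451)
print(ctrl.get_state()['wrist_torque'])
```

```text
t 19.55 tcp [ 0.4966 -0.0031  0.1124] rot [ 3.142 -0.     1.451] F [-1.3 -0.1 -1.5] grip 0.413
 turn -0.000 shift cm [ 0.   -0.02  0.6 ] norm 0.6
t 19.6 tcp [ 0.4966 -0.0031  0.1124] rot [3.141 0.    1.451] F [ 0.5 -0.3 -0.7] grip 0.408
 turn -0.000 shift cm [ 0.   -0.02  0.6 ] norm 0.6
t 19.65 tcp [ 0.4966 -0.0031  0.1124] rot [3.141 0.    1.451] F [ 0.   0.3 -1. ] grip 0.41
 turn -0.000 shift cm [ 0.   -0.02  0.6 ] norm 0.6
[0.03870286 0.05352535 0.05001058]
```

Just at contact. I press 4 mm and read the force.

Emit:
arm_command --steps '[[[0,0,0],[0,0,0.1],3.2],[[0,0,0],[0,0,0.1],3.2],[[0,0,0],[0,0,0.1],3.2],[[0,0,0],[0,0,0.1],3.2],[[0,0,0],[0,0,0],3.2],[[0,0,0],[0,0,0],3.2]]'

```text
t: 20.25
tcp_pos: [0.4967, -0.0031, 0.1089]
eef_rot: [3.141, 0.0, 1.451]
wrist_force: [-3.8, 0.3, 6.7]
grip_width: 0.408
```

Run:
```python
from h import *
F=[]
for i in range(5):
    if i: cams.get_image('top')
    s=ctrl.get_state();F.append(s['wrist_force'])
plan(.4964,-.003,.1064,1.451)
print(np.mean(F,0),s['wrist_torque'])
```

```text
t 20.45 tcp [ 0.4967 -0.0031  0.109 ] rot [3.141 0.    1.451] F [-4.   0.9  7.7] grip 0.406
 turn -0.000 shift cm [ 0.   -0.03  0.26] norm 0.3
[-4.01646767  0.71442088  6.88636914] [0.13809826 0.63653756 0.01068373]
```

Emit:
arm_command --steps '[[[0,0,0],[0,-0.05,0.1],3.2],[[0,0,0],[0,-0.05,0.1],3.2],[[0,0,0],[0,0,0],3.2],[[0,0,0],[0,0,0],3.2]]'

```text
t: 20.85
tcp_pos: [0.4966, -0.0031, 0.1077]
eef_rot: [3.139, 0.0, 1.451]
wrist_force: [-2.2, 0.1, 8.8]
grip_width: 0.41
```

Run:
```python
from h import *
F=[]
for i in range(6):
    if i: cams.get_image('top')
    s=ctrl.get_state();F.append(s['wrist_force'])
plan(.4964,-.003,.1064,1.451)
print(np.mean(F,0),s['wrist_torque'])
```

```text
t 21.1 tcp [ 0.4966 -0.0031  0.1077] rot [3.139 0.    1.451] F [-3.5  0.4  8.4] grip 0.406
 turn -0.000 shift cm [ 0.01 -0.02  0.13] norm 0.1
[-2.84193767  0.54068889  8.52455829] [0.17500882 0.4860961  0.01656022]
```

Emit:
arm_command --steps '[[[0,0,0],[0,-0.1,0.1],3.2],[[0,0,0],[0,-0.1,0.1],3.2],[[0,0,0],[0,0,0.05],3.2],[[0,0,0],[0,0,0],3.2],[[0,0,0],[0,0,0],3.2]]'

```text
t: 21.6
tcp_pos: [0.4966, -0.0031, 0.1064]
eef_rot: [3.134, 0.0, 1.451]
wrist_force: [-0.1, 1.6, 10.8]
grip_width: 0.41
```

Run:
```python
from h import *
F=[]
for i in range(6):
    if i: im,_=cams.get_image('scene')
    s=ctrl.get_state();F.append(s['wrist_force'])
plan(.4964,-.003,.1064,1.451)
print(np.mean(F,0),s['wrist_torque'])
cv2.imwrite('pics/k5.png',cv2.resize(im[205-30:205+30,316-40:316+40],None,fx=10,fy=10,interpolation=cv2.INTER_CUBIC)[...,::-1])
```

```text
t 21.85 tcp [ 0.4966 -0.0031  0.1064] rot [3.134 0.    1.451] F [ 0.8  1.  10.5] grip 0.41
 turn -0.000 shift cm [ 0.01 -0.02 -0.  ] norm 0.0
[ 0.4328319   1.50275438 10.46613304] [ 0.2384646  -0.13219331 -0.01334735]
```

View pics/k5.png

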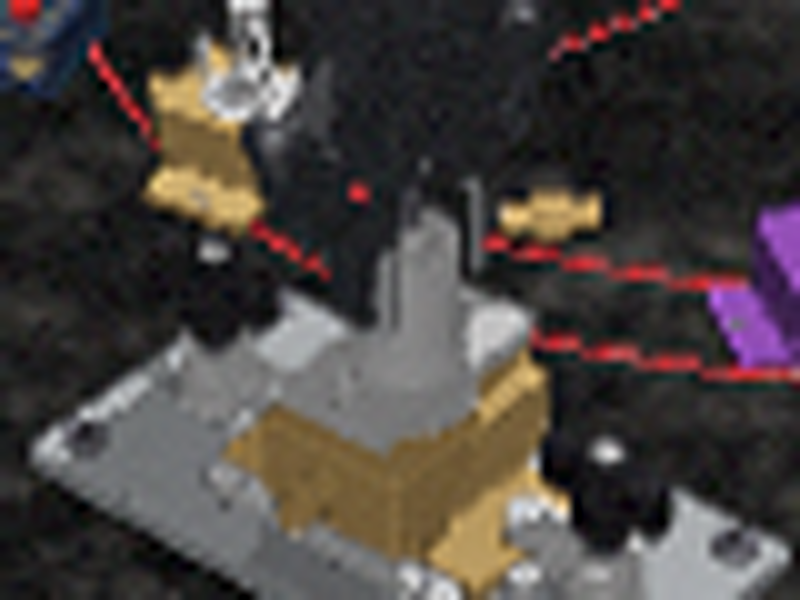

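Fz is 10.5 N plus about 1.9 N of bonnet weight, so roughly 12.4 N on the spring. The travel is about 6 mm (13 N). The picture shows the flange level and close above the body at crop (390,390), with stud B through it at (350,370) and the clamps still closed. I hand it in.

Run:
```python
from h import *
print(sign_off()); plan(.4964,-.003,.1064,1.451)
```

```text
the job is handed in; nothing more can be done
None
the job is handed in; nothing more can be done
```

I turned both wing knobs clockwise to their stops, set the bonnet over the spring and studs, and handed the job in still holding it pressed down at 21.9 s. The hand-in gives no verdict, so this rests on my last checks.

- **Clamps:** torque climbed to about 0.7 N m (left) and 1.0 N m (right) at the stops. The top picture then showed both bars along the plate's y axis, with the toes over the foot.
- **Press force:** I estimate about 12.4 N on the spring, from 10.5 N at the wrist plus about 1.9 N of bonnet weight. The travel of about 6 mm suggests 13 N, so the two agree.
- **Fit:** tilt was about 0.007 rad, and the flange looked level in the last picture. Only stud B could be seen through its hole. Stud A was hidden, and I inferred it from the clean, low-force descent.
- **Disagreements:** camera and robot positions differed by about 2 mm, so I placed the bonnet by relative moves. The studs pushed back sideways with up to 4 N during the press, which a small sideways correction brought down to about 1.5 N.

I did not touch the wrench, the union or the tin, but I did not measure their positions again at the end.

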